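# Power-cycle the desk's switch unit with its pull knob

### The job

The equipment on the desk's power unit has hung and needs a restart: pull the wide round knob straight up until it clicks out, leave it out for about a second, then push it back down fully home. Leave the other two knobs, the slim one and the square one, pushed in.

Things in the scene. Friction and masses are not known exactly. Their poses are not given: they have to be found in the camera images.
- wide_knob_centre (a point): centre, half-way up, of the wide round knob: a plain flat-topped aluminium cylinder 40 mm across, 30 mm high, on a 12 mm stem, the widest of the power unit's three knobs. The point moves with it; pushed in it is 67 mm above the desk, 15 mm below the knob's top and 19 mm above the housing's top. z is up, x points across the unit to its back, y along the row of knobs
- wide_knob (a joint): how far the wide round knob is pulled straight up, m: 0 pushed in (home), 0.020 pulled out. A detent holds it at either end with about 5 N; half-way (0.010) it goes over centre and snaps by itself to the nearer end. It starts pushed in
- slim_knob (a joint): the same for the slim round knob, 20 mm across and 30 mm high, to be left in (0). The unit is a low wooden plinth 94 x 240 x 14 mm, fixed to the desk, with three equal black housings 66 x 66 x 34 mm in a row along y, 74 mm from centre to centre, one aluminium knob on top of each; which knob stands where in the row varies
- square_knob (a joint): the same for the square knob, 26 x 26 mm and 30 mm high, to be left in (0)

How it is judged:
By the outcome, as a careful person would: the job done as asked, in the order asked, and still so for the second after the job is handed in, with the robot touching nothing.
It also fails if it takes over 32 s, if anything falls off the work surface, if the arm or the gripper's body presses on something with over 40 N, if the wrist force passes 120 N, or if a joint passes its speed limit or range.

### The arm

A 7-joint arm with a two-finger parallel gripper is mounted at the origin on a cart in front of the work surface, level with it; the furniture and walls round the work are solid. World frame = base frame: x ahead of the robot, y to its left, z up, the work surface at z = 0. Lengths are in m, angles in degrees, forces in N, time in s.
With the tool pointing down it reaches from about 0.4 to 0.9 m from the base axis. Payload 5.5 kg.
Tool frame: the origin (TCP) lies between the finger pads; the fingertips stand 19 mm ahead of it and the grasp point (between the pads) is the TCP (ctrl.finger_overhang is the distance from the TCP to the fingertips, in m); z points along the fingers, y is the line along which they close (so a half turn about z gives the same grasp; the last joint's range is limited). The gripper opens to 92 mm and grips with 3 to 60 N. Pads are 19 mm wide; open, the fingers measure 130 mm over their backs; the gripper's body (75 mm by 190 mm) begins 47 mm behind the grasp point.
Start: joints at [-50.237, 28.699, -24.465, 88.831, 12.651, 65.22, -12.049], TCP at [0.271, 0.591, 0.246] pointing down, gripper open.
Joint ranges: [-164.97, 164.97], [-17.58, 116.51], [-87.97, 89.64], [11.32, 138.91], [-80.73, 260.73], [10.89, 115.49], [-147.41, 147.41]. Speed limits (degrees/s): [147.25, 147.25, 180, 180, 180, 180, 180].

### API

Orientations are given as [roll, pitch, yaw] about the fixed x, y, z axes, in that order (R = Rz(yaw) Ry(pitch) Rx(roll)).
In Python, from workcell import ctrl, viewer gives the robot as it stands.
- The arm moves only by the tool play_rows, never from a script. Its argument "steps" is a list of rows, each an object of numbers: "tx", "ty", "tz": the shift along the tool's x, y, z in m; "wx", "wy", "wz": the turn, a rotation vector about the tool's x, y, z in rad; "gripper": the finger opening in m, from 0 to 0.0918. A call has 1 to 20 rows; each row is the pose to reach, as a shift and turn from the pose commanded when the call began, along the tool's axes at that moment; what a row does not reach only later rows make up. A row lasts 1/8 s, in which the tool goes at most 62.5 mm and 10.7 degrees, less where a joint would pass 70% of its speed; a pose out of reach is approached as far as the arm can. A call with a gripper value outside its range is refused whole. The fingers move at their own pace and stop on an object; "newtons" is the grip in N (left out, the last holds). Time passes only in rows, so rows that repeat a pose let the fingers close. It gives the time, the measured TCP pose, the force, the opening and the grip force at its end, in the units of the state.
- ctrl.get_state(): the state, without advancing time (a new reading comes with each control period).
- viewer.grab_frame(name): name is "side" or "top" or "wrist"; returns (picture, depth): 420x560x3 uint8, red, green, blue; 420x560 float32, m along the optical axis (not along the pixel's ray), 0 where there is no reading.
- viewer.calibration(name): a dict with "fovy" (degrees; the focal length in pixels is half the picture's height over the tangent of half this angle, whatever the lens; pixels are square), "cx", "cy" (the principal point, pixels), "R" (3x3) and "t" (3): a world point X has camera coordinates R X + t. Camera axes: x right, y down, z forward; pixel columns grow to the right and rows downward; lengths in m; the calibration is good to about 2 mm. A picture is of the moment at which its call begins: read the wrist's pose just before it. calibration takes no time and is no camera call; for the wrist camera it gives the pose at the moment of the call.
- ctrl.close_job(): hands the job in; it is judged then, once.
The state is a dict: "time_s": time; "joint_pos": joint angles; "dq": joint speeds; "tau": joint torques, N m; "tcp_pos": TCP position; "eef_rot": TCP orientation; "wrist_force": force on the tool from outside, world axes, zero at the start; "moment": the same for the moment, N m; "width": opening from 0.0 (shut) to 1.0 (fully open); "finger_force": force on a finger pad.
Only numpy, scipy, OpenCV 4.12 (cv2) and the standard library are available. Lean on these libraries where they do the work, as an engineer would, in place of code of your own. Each camera call takes 0.05 s, during which the arm holds its last target. There are 200 camera calls.

## Working session

There is one attempt and no reset: what is moved stays moved. The work goes in short steps, Python scripts to look and compute and a tool call to move; the robot and the scene stay as the last step left them, time stands still between calls to the robot, and variables do not carry over. Pictures are saved under pics/ and viewed, at most 10 in all, crops included, and the job is handed in when it is done.

Besides the shell and the picture viewer there is one more tool, called as name(argument=value, ...) on one line, values as JSON. play_rows: Moves the arm, as the interface text tells. Its arguments: {"type":"object","properties":{"steps":{"type":"array","items":{"type":"object","properties":{"tx":{"type":"number"},"ty":{"type":"number"},"tz":{"type":"number"},"wx":{"type":"number"},"wy":{"type":"number"},"wz":{"type":"number"},"gripper":{"type":"number"}}}},"newtons":{"type":"number"}},"required":["steps"]}

```bash
mkdir -p pics
python3 - <<'E'
from workcell import ctrl, viewer
import cv2,numpy as np
s=ctrl.get_state();print(s)
for n in("top","side"):
    p,d=viewer.grab_frame(n);cv2.imwrite(f"pics/{n}.png",p[:,:,::-1]);np.savez(f"{n}.npz",p=p,d=d)
    print(n,viewer.calibration(n),(d>0).mean())
E
```

```text
{'time_s': 0.0, 'joint_pos': array([-50.23547238,  28.75479412, -24.45320277,  88.89150167,
        12.65123722,  65.22020871, -12.05037489]), 'dq': array([-0.02947979,  0.05925184,  0.03466649,  0.01834186,  0.01386473,
        0.00822237, -0.16651327]), 'tau': array([-8.74806628e-04, -5.66592479e+01, -5.81635773e+00, -2.79113978e+01,
       -6.85500051e-02,  3.09212180e-02,  1.94299705e-04]), 'tcp_pos': array([0.27121603, 0.58997622, 0.24466711]), 'eef_rot': array([-1.79887108e+02, -3.61692654e-03,  1.55317804e+02]), 'wrist_force': array([-0.34034535,  0.24885179, -0.43869667]), 'moment': array([0.02281157, 0.02638242, 0.03495535]), 'finger_force': 0.0, 'width': 1.0001621063447272}
top {'fovy': 43.870620586921454, 'cx': 272.3081281852756, 'cy': 206.63236850426503, 'R': array([[-0.02310983, -0.99961972, -0.01504479],
       [-0.98162295,  0.02554003, -0.18911399],
       [ 0.18942631,  0.01039792, -0.98183988]]), 't': array([0.13908164, 0.5402311 , 0.8533474 ])} 0.9958801020408163
side {'fovy': 53.8981205088192, 'cx': 278.95909747275186, 'cy': 211.2515403836411, 'R': array([[ 0.99994698, -0.00633892,  0.0081156 ],
       [ 0.00227343, -0.63275673, -0.77434731],
       [ 0.01004373,  0.7743247 , -0.63270877]]), 't': array([-0.51813957,  0.16084506,  0.83462173])} 0.9958248299319727
```

View pics/top.png

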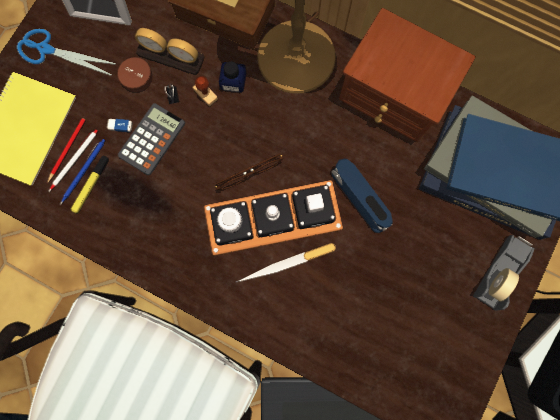

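View pics/side.png

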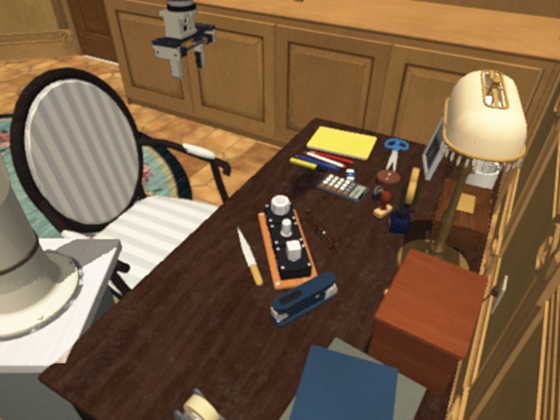

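The top view shows the wide knob at about (229,219), the slim one at (273,212) and the square one at (315,203). The side view agrees, with the wide knob at (281,204). Next I'll locate the knob tops.

```bash
cat > h.py <<'E'
import numpy as np,cv2
from workcell import ctrl,viewer
def ray_plane(c,uv,z):
    f=210/np.tan(np.radians(c["fovy"]/2));R=np.array(c["R"]);t=np.array(c["t"])
    d=R.T@np.array([(uv[0]-c["cx"])/f,(uv[1]-c["cy"])/f,1]);o=-R.T@t
    return o+d*(z-o[2])/d[2]
def cloud(c,d):
    f=210/np.tan(np.radians(c["fovy"]/2));v,u=np.mgrid[:420,:560]
    P=np.stack([(u-c["cx"])/f*d,(v-c["cy"])/f*d,d],-1)
    return (P-np.array(c["t"]))@np.array(c["R"])
E
python3 - <<'E'
from h import *
from scipy.spatial.transform import Rotation as Ro
for n,seeds in(("top",[(229,219),(273,212),(315,203)]),("side",[(281,201),(287,224),(293,245)])):
    D=np.load(n+".npz");c=viewer.calibration(n);P=cloud(c,D["d"])
    for s in seeds:
        q=ray_plane(c,s,.082)
        m=(abs(P[...,2]-.082)<.008)&(np.hypot(P[...,0]-q[0],P[...,1]-q[1])<.035)&(D["d"]>0)
        uv=np.argwhere(m)[:,::-1]
        r=cv2.minAreaRect(uv.astype(np.float32)) if len(uv) else None
        print(n,s,m.sum(),P[m].mean(0).round(4),r, ray_plane(c,uv.mean(0),.082).round(4))
D=np.load("top.npz");c=viewer.calibration("top")
hsv=cv2.cvtColor(D["p"],cv2.COLOR_RGB2HSV);m=cv2.inRange(hsv,(5,120,120),(18,255,255))
m[:170]=0;m[262:]=0;m[:,:195]=0;m[:,350:]=0
m=cv2.morphologyEx(m,cv2.MORPH_CLOSE,np.ones((5,5)))
k=max(cv2.findContours(m,0,2)[0],key=cv2.contourArea)
b=cv2.boxPoints(cv2.minAreaRect(k));w=np.array([ray_plane(c,p,.014) for p in b]);print(w.round(4),w.mean(0))
e=np.diff(w,axis=0);[print(np.linalg.norm(x).round(4),np.degrees(np.arctan2(x[1],x[0])).round(2)) for x in e]
E
```

```text
top (229, 219) 435 [0.5194 0.1983 0.0808] ((229.5, 218.5), (23.0, 23.0), 90.0) [0.5191 0.1982 0.082 ]
top (273, 212) 106 [0.5322 0.126  0.0798] ((272.0, 210.5), (11.0, 10.0), 90.0) [0.5318 0.126  0.082 ]
top (315, 203) 237 [0.5452 0.0534 0.0805] ((314.9808044433594, 201.40383911132812), (15.297059059143066, 15.49317455291748), 78.69007110595703) [0.5449 0.0535 0.082 ]
side (281, 201) 179 [0.5198 0.1918 0.0805] ((279.5, 202.0), (12.0, 17.0), 90.0) [0.5198 0.1899 0.082 ]
side (287, 224) 57 [0.5329 0.1201 0.0795] ((286.0, 222.5), (7.0, 8.0), 90.0) [0.5328 0.1171 0.082 ]
side (293, 245) 143 [0.5453 0.0469 0.0806] ((292.8352966308594, 246.25881958007812), (11.93117618560791, 12.798897743225098), 77.47119140625) [0.5452 0.0455 0.082 ]
[[0.5571 0.2528 0.014 ]
 [0.5993 0.0148 0.014 ]
 [0.5067 0.001  0.014 ]
 [0.4657 0.2347 0.014 ]] [0.53220451 0.12581101 0.014     ]
0.2417 -79.93
0.0937 -171.56
0.2372 99.94
```

play_rows(steps=[{"tx":-0.03,"ty":-0.02,"tz":0,"wz":0.08,"gripper":0.0918},{"tx":-0.08,"ty":-0.05,"tz":0,"wz":0.2},{"tx":-0.13,"ty":-0.084,"tz":0,"wz":0.33},{"tx":-0.18,"ty":-0.117,"tz":0.01,"wz":0.46},{"tx":-0.23,"ty":-0.15,"tz":0.02,"wz":0.59},{"tx":-0.28,"ty":-0.182,"tz":0.03,"wz":0.72},{"tx":-0.33,"ty":-0.215,"tz":0.045,"wz":0.85},{"tx":-0.37,"ty":-0.241,"tz":0.06,"wz":0.95},{"tx":-0.389,"ty":-0.2525,"tz":0.07,"wz":0.963},{"tx":-0.389,"ty":-0.2525,"tz":0.07,"wz":0.963},{"tx":-0.389,"ty":-0.2525,"tz":0.07,"wz":0.963}])

```text
invalid input
```

Run:
```python
from h import *
s=ctrl.get_state();print(s["time_s"],s["tcp_pos"],s["eef_rot"],s["wrist_force"])
c=viewer.calibration("wrist");p,d=viewer.grab_frame("wrist")
cv2.imwrite("pics/w1.png",p[:,:,::-1]);np.savez("w1.npz",p=p,d=d)
P=cloud(c,d)
for q in((.519,.198),(.532,.126),(.545,.0535)):
    m=(abs(P[...,2]-.082)<.005)&(np.hypot(P[...,0]-q[0],P[...,1]-q[1])<.035)&(d>0)
    if m.sum()<20: print("none");continue
    k=max(cv2.findContours(m.astype(np.uint8),0,2)[0],key=cv2.contourArea)
    r=cv2.minAreaRect(k);print(m.sum(),r,P[m].mean(0),ray_plane(c,r[0],.082))
```

```text
0.1 [0.27126251 0.59006561 0.24480181] [-1.79903504e+02 -3.59013444e-03  1.55317484e+02] [-0.68124505 -0.02648443 -0.10029805]
none
none
none
```

View pics/w1.png

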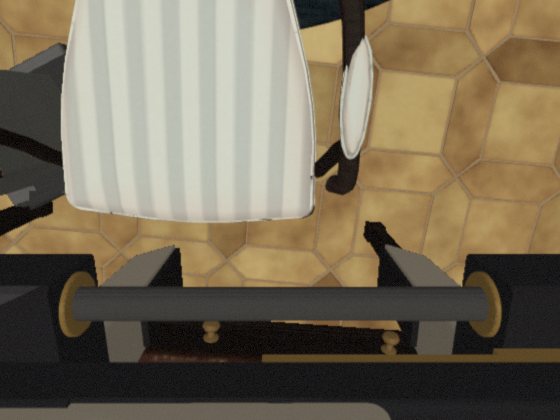

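The wrist picture shows the open fingers, with pads at about (145,320) and (420,320), and the chair and floor beyond them. The move was refused, so I'll write every field in each row.

play_rows(newtons=20, steps=[{"tx":-0.03,"ty":-0.02,"tz":0,"wx":0,"wy":0,"wz":0.08,"gripper":0.09},{"tx":-0.08,"ty":-0.05,"tz":0,"wx":0,"wy":0,"wz":0.2,"gripper":0.09},{"tx":-0.13,"ty":-0.084,"tz":0,"wx":0,"wy":0,"wz":0.33,"gripper":0.09},{"tx":-0.18,"ty":-0.117,"tz":0.01,"wx":0,"wy":0,"wz":0.46,"gripper":0.09},{"tx":-0.23,"ty":-0.15,"tz":0.02,"wx":0,"wy":0,"wz":0.59,"gripper":0.09},{"tx":-0.28,"ty":-0.182,"tz":0.03,"wx":0,"wy":0,"wz":0.72,"gripper":0.09},{"tx":-0.33,"ty":-0.215,"tz":0.045,"wx":0,"wy":0,"wz":0.85,"gripper":0.09},{"tx":-0.37,"ty":-0.241,"tz":0.06,"wx":0,"wy":0,"wz":0.95,"gripper":0.09},{"tx":-0.389,"ty":-0.2525,"tz":0.07,"wx":0,"wy":0,"wz":0.963,"gripper":0.09},{"tx":-0.389,"ty":-0.2525,"tz":0.07,"wx":0,"wy":0,"wz":0.963,"gripper":0.09},{"tx":-0.389,"ty":-0.2525,"tz":0.07,"wx":0,"wy":0,"wz":0.963,"gripper":0.09}])

```text
time_s: 1.52
tcp_pos: [0.5185, 0.2014, 0.176]
eef_rot: [-180.0, -0.1, 100.4]
wrist_force: [0.1, 0.3, 1.3]
width: 0.981
finger_force: 0.0
```

Run:
```python
from h import *
s=ctrl.get_state();print(s["time_s"],s["tcp_pos"],s["eef_rot"],s["wrist_force"])
c=viewer.calibration("wrist");p,d=viewer.grab_frame("wrist")
cv2.imwrite("pics/w2.png",p[:,:,::-1]);np.savez("w2.npz",p=p,d=d)
P=cloud(c,d)
for q in((.519,.198),(.532,.126),(.545,.0535)):
    m=(abs(P[...,2]-.082)<.005)&(np.hypot(P[...,0]-q[0],P[...,1]-q[1])<.035)&(d>0)
    if m.sum()<20: print("none");continue
    k=max(cv2.findContours(m.astype(np.uint8),0,2)[0],key=cv2.contourArea)
    r=cv2.minAreaRect(k);print(m.sum(),r,P[m].mean(0),ray_plane(c,r[0],.082))
print(ctrl.get_state()["tcp_pos"])
```

```text
1.525 [0.51847795 0.20142622 0.17600314] [-1.79994311e+02 -9.41139659e-02  1.00369775e+02] [0.10144519 0.31780686 1.25170965]
2602 ((281.423095703125, 221.11537170410156), (56.87368392944336, 58.44260787963867), 78.69007110595703) [0.51933355 0.20061664 0.08209799] [0.51906497 0.20080294 0.082     ]
191 ((281.0, 325.5), (9.0, 24.0), 90.0) [0.53289367 0.12354856 0.08182278] [0.53303886 0.12296365 0.082     ]
none
[0.51851626 0.2016169  0.17622064]
```

View pics/w2.png

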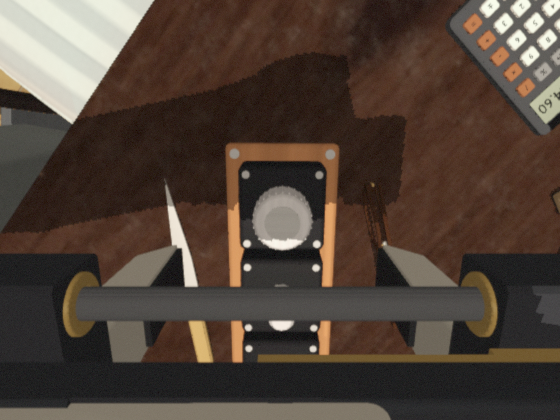

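The wrist view shows the wide knob centred between the fingers at (281,221), with the slim knob at (281,322) behind the gripper bar. The jaws close across the row, so the way down is clear.

play_rows(steps=[{"tx":-0.001,"ty":0.0,"tz":0.03,"wx":0,"wy":0,"wz":0,"gripper":0.09},{"tx":-0.002,"ty":0.0,"tz":0.06,"wx":0,"wy":0,"wz":0,"gripper":0.09},{"tx":-0.002,"ty":0.0,"tz":0.085,"wx":0,"wy":0,"wz":0,"gripper":0.09},{"tx":-0.002,"ty":0.0,"tz":0.1,"wx":0,"wy":0,"wz":0,"gripper":0.09},{"tx":-0.002,"ty":0.0,"tz":0.104,"wx":0,"wy":0,"wz":0,"gripper":0.09},{"tx":-0.002,"ty":0.0,"tz":0.104,"wx":0,"wy":0,"wz":0,"gripper":0.09},{"tx":-0.002,"ty":0.0,"tz":0.104,"wx":0,"wy":0,"wz":0,"gripper":0.09}])

```text
time_s: 2.45
tcp_pos: [0.5205, 0.1972, 0.0727]
eef_rot: [179.9, -0.0, 100.1]
wrist_force: [0.0, 0.1, 1.2]
width: 0.98
finger_force: 0.0
```

play_rows(newtons=25, steps=[{"tx":0.002,"ty":-0.001,"tz":0,"wx":0,"wy":0,"wz":0,"gripper":0.06},{"tx":0.002,"ty":-0.001,"tz":0,"wx":0,"wy":0,"wz":0,"gripper":0.05},{"tx":0.002,"ty":-0.001,"tz":0,"wx":0,"wy":0,"wz":0,"gripper":0.03},{"tx":0.002,"ty":-0.001,"tz":0,"wx":0,"wy":0,"wz":0,"gripper":0.03},{"tx":0.002,"ty":-0.001,"tz":0,"wx":0,"wy":0,"wz":0,"gripper":0.03},{"tx":0.002,"ty":-0.001,"tz":0,"wx":0,"wy":0,"wz":0,"gripper":0.03},{"tx":0.002,"ty":-0.001,"tz":0,"wx":0,"wy":0,"wz":0,"gripper":0.03},{"tx":0.002,"ty":-0.001,"tz":0,"wx":0,"wy":0,"wz":0,"gripper":0.03}])

```text
time_s: 3.45
tcp_pos: [0.5204, 0.1989, 0.0719]
eef_rot: [179.8, -0.0, 100.1]
wrist_force: [4.8, 1.1, -5.0]
width: 0.431
finger_force: 25.0
```

Gripped at 39.6 mm, which matches the knob. Now I'll pull it up.

play_rows(newtons=35, steps=[{"tx":0,"ty":0,"tz":0,"wx":0,"wy":0,"wz":0,"gripper":0.03},{"tx":0,"ty":0,"tz":-0.004,"wx":0,"wy":0,"wz":0,"gripper":0.03},{"tx":0,"ty":0,"tz":-0.008,"wx":0,"wy":0,"wz":0,"gripper":0.03},{"tx":0,"ty":0,"tz":-0.012,"wx":0,"wy":0,"wz":0,"gripper":0.03},{"tx":0,"ty":0,"tz":-0.016,"wx":0,"wy":0,"wz":0,"gripper":0.03},{"tx":0,"ty":0,"tz":-0.02,"wx":0,"wy":0,"wz":0,"gripper":0.03},{"tx":0,"ty":0,"tz":-0.02,"wx":0,"wy":0,"wz":0,"gripper":0.03}])

```text
time_s: 4.32
tcp_pos: [0.5204, 0.1988, 0.0919]
eef_rot: [179.8, -0.0, 100.1]
wrist_force: [8.4, 1.7, -5.5]
width: 0.43
finger_force: 35.0
```

```bash
cat > chk.py <<'E'
from h import *
s=ctrl.get_state();print(s["time_s"],s["tcp_pos"],s["wrist_force"])
for n in("wrist","side"):
    c=viewer.calibration(n);p,d=viewer.grab_frame(n);P=cloud(c,d)
    if n=="side": cv2.imwrite("pics/side_%d.png"%(s["time_s"]*100),cv2.resize(p[140:300,200:400,::-1],None,fx=3,fy=3))
    for q in((.5195,.2),(.532,.126),(.545,.0535)):
        m=(np.hypot(P[...,0]-q[0],P[...,1]-q[1])<.012)&(d>0)&(P[...,2]<.112)
        if m.sum()>20: print(n,q,m.sum(),np.percentile(P[m][:,2],[50,80,95]).round(4))
E
python3 chk.py
```

```text
4.325 [0.52041151 0.19884965 0.09190003] [ 8.41371196  1.69312454 -5.53701766]
wrist (0.5195, 0.2) 938 [0.1027 0.1033 0.1037]
wrist (0.532, 0.126) 93 [0.0501 0.0509 0.0515]
side (0.5195, 0.2) 87 [0.1014 0.1025 0.1037]
side (0.532, 0.126) 114 [0.0723 0.0807 0.0821]
side (0.545, 0.0535) 70 [0.0818 0.0825 0.0835]
```

The knob top now reads 102–103 mm, so it is fully out, and the other two are still in. I'll wait out the rest of the second and push it home.

play_rows(steps=[{"tx":0,"ty":0,"tz":0,"wx":0,"wy":0,"wz":0,"gripper":0.03},{"tx":0,"ty":0,"tz":0,"wx":0,"wy":0,"wz":0,"gripper":0.03},{"tx":0,"ty":0,"tz":0,"wx":0,"wy":0,"wz":0,"gripper":0.03},{"tx":0,"ty":0,"tz":0,"wx":0,"wy":0,"wz":0,"gripper":0.03},{"tx":0,"ty":0,"tz":0,"wx":0,"wy":0,"wz":0,"gripper":0.03},{"tx":0,"ty":0,"tz":0.004,"wx":0,"wy":0,"wz":0,"gripper":0.03},{"tx":0,"ty":0,"tz":0.009,"wx":0,"wy":0,"wz":0,"gripper":0.03},{"tx":0,"ty":0,"tz":0.014,"wx":0,"wy":0,"wz":0,"gripper":0.03},{"tx":0,"ty":0,"tz":0.018,"wx":0,"wy":0,"wz":0,"gripper":0.03},{"tx":0,"ty":0,"tz":0.021,"wx":0,"wy":0,"wz":0,"gripper":0.03},{"tx":0,"ty":0,"tz":0.021,"wx":0,"wy":0,"wz":0,"gripper":0.03},{"tx":0,"ty":0,"tz":0.021,"wx":0,"wy":0,"wz":0,"gripper":0.03}])

```text
time_s: 5.92
tcp_pos: [0.5204, 0.1989, 0.0717]
eef_rot: [179.8, -0.0, 100.1]
wrist_force: [5.9, 0.4, 3.1]
width: 0.426
finger_force: 35.0
```

```bash
python3 chk.py
```

```text
5.925 [0.52042059 0.19891283 0.07173677] [5.86922524 0.39235203 3.12767416]
wrist (0.5195, 0.2) 835 [0.0827 0.0832 0.0836]
side (0.5195, 0.2) 52 [0.082  0.0828 0.0833]
side (0.532, 0.126) 121 [0.0699 0.0807 0.0822]
side (0.545, 0.0535) 71 [0.0817 0.0825 0.0831]
```

Knob home at 82–83 mm. I'll open the gripper, then rise.

play_rows(steps=[{"tx":0,"ty":0,"tz":-0.001,"wx":0,"wy":0,"wz":0,"gripper":0.09},{"tx":0,"ty":0,"tz":-0.001,"wx":0,"wy":0,"wz":0,"gripper":0.09},{"tx":0,"ty":0,"tz":-0.001,"wx":0,"wy":0,"wz":0,"gripper":0.09},{"tx":0,"ty":0,"tz":-0.001,"wx":0,"wy":0,"wz":0,"gripper":0.09},{"tx":0,"ty":0,"tz":-0.001,"wx":0,"wy":0,"wz":0,"gripper":0.09},{"tx":0,"ty":0,"tz":-0.001,"wx":0,"wy":0,"wz":0,"gripper":0.09},{"tx":0,"ty":0,"tz":-0.02,"wx":0,"wy":0,"wz":0,"gripper":0.09},{"tx":0,"ty":0,"tz":-0.05,"wx":0,"wy":0,"wz":0,"gripper":0.09},{"tx":0,"ty":0,"tz":-0.08,"wx":0,"wy":0,"wz":0,"gripper":0.09},{"tx":0,"ty":0,"tz":-0.11,"wx":0,"wy":0,"wz":0,"gripper":0.09},{"tx":0,"ty":0,"tz":-0.12,"wx":0,"wy":0,"wz":0,"gripper":0.09},{"tx":0,"ty":0,"tz":-0.12,"wx":0,"wy":0,"wz":0,"gripper":0.09}])

```text
time_s: 7.52
tcp_pos: [0.5189, 0.1987, 0.1917]
eef_rot: [179.9, -0.0, 100.1]
wrist_force: [-0.6, 0.9, -0.4]
width: 0.978
finger_force: 0.0
```

```bash
python3 chk.py
```

```text
7.525 [0.51886173 0.1987455  0.19166947] [-0.57358148  0.87507165 -0.39489109]
wrist (0.5195, 0.2) 884 [0.0828 0.0834 0.0839]
wrist (0.532, 0.126) 303 [0.0515 0.0607 0.0656]
wrist (0.545, 0.0535) 56 [0.0498 0.0509 0.0527]
side (0.5195, 0.2) 50 [0.0823 0.0829 0.0842]
side (0.532, 0.126) 110 [0.0708 0.0803 0.0822]
side (0.545, 0.0535) 76 [0.0814 0.0822 0.0829]
```

```bash
python3 -c "
from workcell import ctrl
print(ctrl.close_job())"
```

```text
the job is handed in; nothing more can be done
None
```

I pulled the wide knob fully out, held it there for about 1.2 s, and pushed it back home. The gripper is clear, the other two knobs still read pushed in, and the job is handed in at about 7.6 s.

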